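Vent the steriliser and back its lid wheel off one turn

ROBOT

A 6-joint arm with a two-finger parallel gripper is mounted at the origin on the work surface. World frame = base frame: x ahead of the robot, y to its left, z up, the work surface at z = 0. Lengths are in m, angles in rad, forces in N, time in s.
With the tool pointing down it reaches from about 0.25 to 0.775 m from the base axis. Payload 4 kg.
Tool frame: the origin (TCP) lies at the very end of the fingers, on their centre line; the grasp point (between the pads) lies 19 mm behind it; z points along the fingers, y is the line along which they close (so a half turn about z gives the same grasp; the last joint's range is limited). The gripper opens to 94 mm and grips with 3 to 60 N. Pads are 16 mm wide; open, the fingers measure 119 mm over their backs; the gripper's body (75 mm by 177 mm) begins 78 mm behind the grasp point.
Start: joints at [1.216, 0.087, 1.371, -0, 1.684, -0.103], TCP at [0.137, 0.533, 0.206] pointing down, gripper open.
Joint ranges: [-3.1, 3.1], [-0.76, 2.03], [0.27, 2.55], [-1.08, 4.22], [0.17, 2.65], [-2.57, 2.57]. Speed limits (rad/s): [2.79, 2.79, 3.14, 3.14, 3.14, 3.14].

INTERFACE

Orientations are given as a rotation vector (axis times angle).
In Python, from cell import robot gives the robot as it stands.
- The arm moves only by the shell command python3 -m inch 'ROWS' [OPENING] [FORCE]. ROWS is JSON, one flat list of numbers, 4 for each row, row after row: the shift along the tool's x, y, z in cm, then the turn about the tool's z in degrees. In form: [dx, dy, dz, turn, dx, dy, dz, turn, ...]. A call has 1 to 5 rows; each row shifts and turns the commanded pose from where the row before left it, along the tool's axes as they then stand; what a row does not reach is not made up. A row lasts 1/8 s, in which the tool goes at most 62.5 mm and 10.7 degrees, less where a joint would pass 70% of its speed; a pose out of reach is approached as far as the arm can. A call with a gripper value outside its range is refused whole. OPENING is the opening, from 0 (shut) to 1 (fully open), set as the call begins (- or left out, the last holds). The fingers move at their own pace and stop on an object; FORCE is the grip in N (left out, the last holds). Time passes only in rows, so rows that do not move let the fingers close. It gives the time, the measured TCP pose, the force, the opening and the grip force at its end, in the units of the state.
- robot.get_obs(): the state, without advancing time (a new reading comes with each control period).
- robot.get_image(name): name is "scene" or "top" or "wrist"; returns the picture (400x640x3 uint8, red, green, blue); there is no depth.
- robot.get_calibration(name): a dict with "intrinsics" (3x3 intrinsics, pixels), "k1" (the pictures are not rectified: a ray, as slopes to the right and down, at radius r is drawn at 1 + k1 r^2 times it, then the intrinsics apply), "position" and "orientation" of the camera in the world; the wrist camera has in their place "T_tool_cam" (4x4, takes a point from camera to tool coordinates, whose origin is the TCP and whose axes are the flange's). Camera axes: x right, y down, z forward; pixel columns grow to the right and rows downward; lengths in m; the calibration is good to about 2 mm. A picture is of the moment at which its call begins: read the wrist's pose just before it. get_calibration takes no time and is no camera call.
- robot.sign_off(): hands the job in; it is judged then, once.
The state is a dict: "time_s": time; "qpos": joint angles; "joint_velocities": joint speeds; "tau": joint torques, N m; "eef_pos": TCP position; "orientation": TCP orientation; "ft_force": force on the tool from outside, world axes, zero at the start; "torque": the same for the moment, N m; "opening": finger opening in m; "gripper_force": force on a finger pad.
Only numpy, scipy, OpenCV 4.12 (cv2) and the standard library are available. Lean on these libraries where they do the work, as an engineer would, in place of code of your own. Each camera call takes 0.05 s, during which the arm holds its last target. There are 200 camera calls.

TASK

The steriliser has finished its cycle and is to be eased open. With the fingertips or the outside of the fingers, push the yellow lever of the exhaust valve fully open, in line with its pipe, and only then push the hand wheel on the lid round anticlockwise (seen from above) by a spoke handle through exactly one turn, so that the red handle comes back to where it started. Only push them, without forcing them or putting the fingers round either, leave everything else on the bench where it stands, and finish clear of it all.

Things in the scene. Friction and masses are not known exactly. Their poses are not given: they have to be found in the camera images.
- steriliser: Vertical steam steriliser, floor standing and let into the worktop, fixed. Origin on its upright axis at worktop level (z = 0). Its own z axis is up; a bridge bar (420 x 44 mm, top 147 mm above the worktop) spans the steel lid along its own x axis; the exhaust pipe stands on its own +y side. Lid 330 mm across, 100 mm high at the middle; two bridge posts 187 mm from the axis reach 167 mm; a pressure gauge and a brass safety valve on the lid reach 150 mm.
- lid_wheel (a joint): Angle of the three-spoke hand wheel of the lid screw, rad; grows as the wheel is turned anticlockwise seen from above (loosening, the lid screw rises 4 mm a turn); one turn is 6.283. It starts anywhere from 0 to 5.0 with the lid clamped. The wheel turns freely on past one turn, with no stop or click there (stops at -0.3 and 18.8). Steady friction of about 0.4 N m, some 5 N at the handles; it stays where it is left.
- wheel_hub (a point): Centre of the hand wheel on its upright axis, level with the spokes: 207 to 215 mm above the worktop. The dark hub is 52 mm across and reaches 19 mm above this point. Three level spokes 120 degrees apart, 13 mm thick, each with a round handle 21 to 23 mm thick from 54 to 115 mm out from the axis: one handle is red, two are black. Below the handles at least 45 mm is free down to the bridge bar (35 mm free close to the axis, under the hub).
- red_handle (a point): Point on the centre line of the red spoke handle, 100 mm out from the wheel's axis; the handle points outward from wheel_hub through this point. Its own x axis points out along the handle, z up.
- black_spoke_1: Spoke with black handle, next anticlockwise (seen from above) from the red one. Origin on the wheel's axis, 207 mm below the spokes' centre lines; its own x axis points out along the spoke, z up.
- black_spoke_2: The other spoke with black handle, next clockwise from the red one; origin and axes alike.
- vent_lever (a joint): Angle of the yellow quarter-turn lever of the exhaust ball valve, rad: 0 = shut (lever square across the pipe, pointing outward from the steriliser, its own +y), 1.571 = fully open (lever in line with the pipe, over it, pointing along the steriliser's own -x, roughly towards the robot), at a stop. Grows anticlockwise seen from above. Starts from 0 to 0.12. Friction about 0.15 N m; it stays where it is left.
- lever_pivot (a point): On the lever's upright pivot, at mid height of the lever, 158 mm above the worktop. The copper pipe below it has its top at 111 mm, the brass valve body at 121 mm (a 18 mm thick stem rises from it to the lever).
- lever_end (a point): Near the free end of the lever, on its centre line (its own y axis points out along the lever, z up), 90 mm from lever_pivot and as high. The yellow sleeve is 18 mm wide and 12 mm high (152 to 164 mm above the worktop) and runs from 23 to 93 mm from the pivot.
- drain_leg (a point): Centre of the brass elbow where the horizontal exhaust pipe turns down into the worktop, 100 mm above the worktop, 80 mm from the lever's pivot towards the steriliser's own -x: the open lever lies over it.
- tube_rack: Bystander: black rack of capped blood tubes, 100 x 240 mm, 108 mm high. Origin under its centre.
- media_bottle: Bystander: amber bottle with blue cap, 70 mm across, 140 mm high. Origin under its centre.
- clear_bottle: Bystander: clear bottle with paper label and blue cap, 70 mm across, 140 mm high. Origin under its centre.
- steel_bowl: Bystander: steel bowl, 130 mm across, 55 mm high. Origin under its centre.
- tape_roll: Bystander: roll of cream indicator tape lying flat beside the steriliser, 90 mm across, 20 mm high. Origin under its centre.
- sample_jar: Bystander: white jar with yellow lid standing beside the steriliser, beyond the exhaust valve, 52 mm across, 65 mm high. Origin under its centre.
- timer: Bystander: flat white timer, 62 x 78 mm, 22 mm high. Origin under its centre.

How it is judged:
By the outcome, as a careful person would: the job done as asked, in the order asked, and still so for the second after the job is handed in, with the robot touching nothing.
It also fails if it takes over 66 s, if anything falls off the work surface, if the arm or the gripper's body presses on something with over 40 N, if the wrist force passes 120 N, or if a joint passes its speed limit or range.

## Working session

There is one attempt and no reset: what is moved stays moved. The work goes in short steps, Python scripts to look and compute and a shell command to move; the robot and the scene stay as the last step left them, time stands still between calls to the robot, and variables do not carry over. Pictures are saved under pics/ and viewed, at most 10 in all, crops included, and the job is handed in when it is done.

```bash
mkdir -p pics; ls
python3 - <<'E'
from cell import robot
import cv2,numpy as np
o=robot.get_obs();print(o)
for n in("scene","top","wrist"):
    im=robot.get_image(n);cv2.imwrite(f"pics/{n}0.png",im[:,:,::-1]);c=robot.get_calibration(n);print(n,c)
a=cv2.imread("pics/top0.png");cv2.imwrite("pics/top0b.png",cv2.resize(a,(800,500)))
E
```

```text
pics
{'time_s': 0.0, 'qpos': array([ 1.21590578e+00,  8.79426203e-02,  1.37222481e+00, -2.24383576e-05,
        1.68361230e+00, -1.03090048e-01]), 'joint_velocities': array([-0.00129871, -0.00046033,  0.00122868, -0.00199226, -0.00043819,
       -0.0019348 ]), 'tau': array([-4.33374598e-04, -3.40195620e+01, -3.02422428e+01,  7.16035324e-02,
        3.32036277e-02, -1.83031761e-04]), 'eef_pos': array([0.13684713, 0.53213854, 0.2043259 ]), 'orientation': array([-0.39442728, -3.11625378,  0.0033532 ]), 'ft_force': array([-0.41235713,  0.11684865,  0.32255827]), 'torque': array([-1.44073564e-02,  4.62561838e-05, -2.55719208e-02]), 'gripper_force': 0.0, 'opening': 0.09371567416557677}
scene {'intrinsics': array([[510.23314632,   0.        , 312.89181947],
       [  0.        , 510.23314632, 195.79853772],
       [  0.        ,   0.        ,   1.        ]]), 'k1': -0.08383079526377837, 'position': array([1.18322704, 0.62497125, 1.33342071]), 'orientation': array([-1.02274452, -2.55888636,  0.87491477])}
top {'intrinsics': array([[374.94408961,   0.        , 315.10278112],
       [  0.        , 374.94408961, 190.02642944],
       [  0.        ,   0.        ,   1.        ]]), 'k1': 0.02948855749946269, 'position': array([ 0.46573304, -0.0188016 ,  1.33646771]), 'orientation': array([-2.17774687,  2.19422444, -0.06204267])}
wrist {'intrinsics': array([[307.45407348,   0.        , 316.89878102],
       [  0.        , 307.45407348, 201.92896275],
       [  0.        ,   0.        ,   1.        ]]), 'k1': -0.051617856213808724, 'T_tool_cam': array([[-1.83407414e-04, -9.70032000e-01, -2.42977131e-01,
         7.03531698e-02],
       [ 9.99999933e-01, -2.54888277e-04,  2.62750585e-04,
         1.53048431e-04],
       [-3.16808497e-04, -2.42977067e-01,  9.70031981e-01,
        -1.78512846e-01],
       [ 0.00000000e+00,  0.00000000e+00,  0.00000000e+00,
         1.00000000e+00]])}
```

View pics/top0b.png

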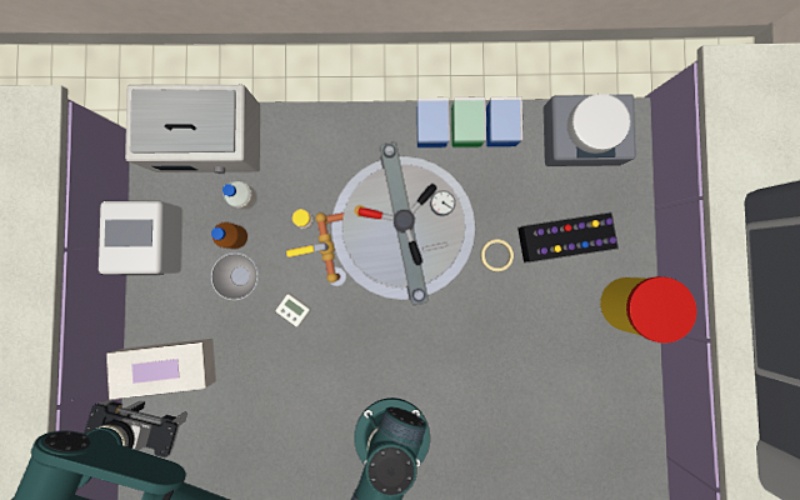

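View pics/scene0.png

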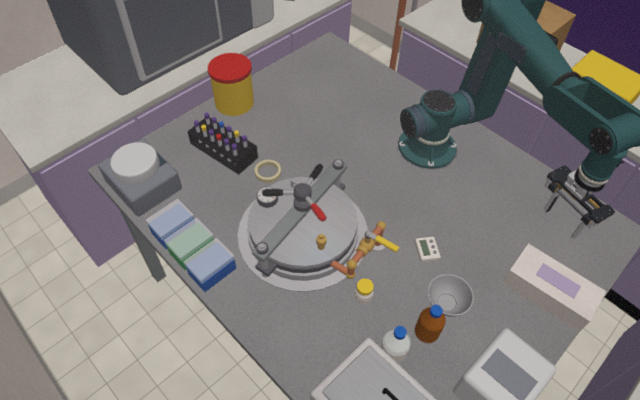

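The top view (800 px wide) shows the hub at about (403,221) and the red handle pointing left to (358,210). The lever runs from its pivot at about (325,247) to (288,253), with the jar at (302,217). The scene view agrees.

```bash
cat > h.py <<'E'
import cv2,numpy as np
from scipy.spatial.transform import Rotation as R
from cell import robot
def ray(n,px,obs=None):
    c=robot.get_calibration(n);K=c["intrinsics"];d=(np.array(px,float)-K[:2,2])/K[0,0]
    s=d.copy()
    for _ in range(20): s=d/(1+c["k1"]*(s@s))
    v=np.array([*s,1.])
    if n=="wrist":
        T=c["T_tool_cam"];Rt=R.from_rotvec(obs["orientation"]).as_matrix()
        return obs["eef_pos"]+Rt@T[:3,3],Rt@T[:3,:3]@v
    return np.array(c["position"]),R.from_rotvec(c["orientation"]).as_matrix()@v
def onz(n,px,z,obs=None):
    p,v=ray(n,px,obs);return p+v*(z-p[2])/v[2]
def blobs(im,lo,hi,amin=15):
    h=cv2.cvtColor(im,cv2.COLOR_RGB2HSV);m=cv2.inRange(h,np.array(lo),np.array(hi))
    cs,_=cv2.findContours(m,cv2.RETR_EXTERNAL,cv2.CHAIN_APPROX_NONE)
    out=[]
    for c in cs:
        if cv2.contourArea(c)>=amin:
            r=cv2.minAreaRect(c);b=cv2.boxPoints(r)
            e=[(b[i]+b[(i+1)%4])/2 for i in range(4)]
            e=(e[0],e[2]) if np.linalg.norm(e[0]-e[2])>np.linalg.norm(e[1]-e[3]) else (e[1],e[3])
            out.append((np.array(r[0]),e,cv2.contourArea(c)))
    return out
E
python3 - <<'E'
from h import *
t=cv2.imread("pics/top0.png")[:,:,::-1].copy();s=cv2.imread("pics/scene0.png")[:,:,::-1].copy()
np.set_printoptions(precision=4,suppress=True)
for n,im in(("top",t),("scene",s)):
  for nm,lo,hi,z in(("red",(0,190,90),(6,255,255),.211),("yel",(21,130,120),(32,255,255),.16),("blk",(0,0,0),(179,90,55),.211),("copper",(8,110,80),(18,255,255),.111)):
    for b in blobs(im,lo,hi):
        if n=="top" and not(210<b[0][0]<380 and 130<b[0][1]<240): continue
        if n=="scene" and not(250<b[0][0]<420 and 160<b[0][1]<310): continue
        print(n,nm,b[0],b[2],onz(n,b[0],z),"ends",onz(n,b[1][0],z)[:2],onz(n,b[1][1],z)[:2])
print("hub top px",onz("top",(403/1.25,221/1.25),.23))
for f,(x,y),w in(("a",(220,110),180),):
    cv2.imwrite("pics/c.png",cv2.resize(t[110:260,200:400,::-1],(800,600),interpolation=cv2.INTER_CUBIC))
E
```

```text
top red [295.6346 170.3269] 81.5 [0.5972 0.0467 0.211 ] ends [0.6029 0.0737] [0.5916 0.0198]
top yel [239.6176 200.5294] 92.0 [0.5092 0.2259 0.16  ] ends [0.5164 0.1926] [0.5021 0.2592]
top yel [240.5 173.5] 130.5 [0.5945 0.2236 0.16  ] ends [0.6151 0.2237] [0.5739 0.2235]
top blk [331.75   202.2501] 93.0 [ 0.5    -0.0613  0.211 ] ends [ 0.5267 -0.0527] [ 0.4735 -0.0698]
top blk [341.  154.5] 84.5 [ 0.6442 -0.0907  0.211 ] ends [ 0.6631 -0.1098] [ 0.6253 -0.0716]
top copper [263.6731 212.8654] 54.0 [0.4702 0.1574 0.111 ] ends [0.4902 0.1615] [0.4501 0.1534]
top copper [262.6905 176.883 ] 112.0 [0.5881 0.1608 0.111 ] ends [0.6188 0.1326] [0.5575 0.1889]
scene yel [365.  286.5] 190.5 [0.6504 0.2765 0.16  ] ends [0.6355 0.2907] [0.6653 0.2622]
scene yel [386.7 243.1] 129.5 [0.5101 0.2274 0.16  ] ends [0.5186 0.1946] [0.5017 0.2598]
scene blk [272.  192.5] 73.0 [ 0.6464 -0.088   0.211 ] ends [ 0.6281 -0.0707] [ 0.6647 -0.1053]
scene blk [316.44 171.08] 59.5 [ 0.5008 -0.0595  0.211 ] ends [ 0.4769 -0.0666] [ 0.5244 -0.0525]
scene copper [342.5 268. ] 129.5 [0.6312 0.1806 0.111 ] ends [0.6465 0.1497] [0.6161 0.2112]
scene copper [358.5 254.5] 70.0 [0.5678 0.1813 0.111 ] ends [0.5433 0.1796] [0.5919 0.1829]
scene copper [378.6 230.3] 57.0 [0.4659 0.1655 0.111 ] ends [0.4693 0.1522] [0.4625 0.1788]
hub top px [ 0.5751 -0.0336  0.23  ]
```

View pics/c.png

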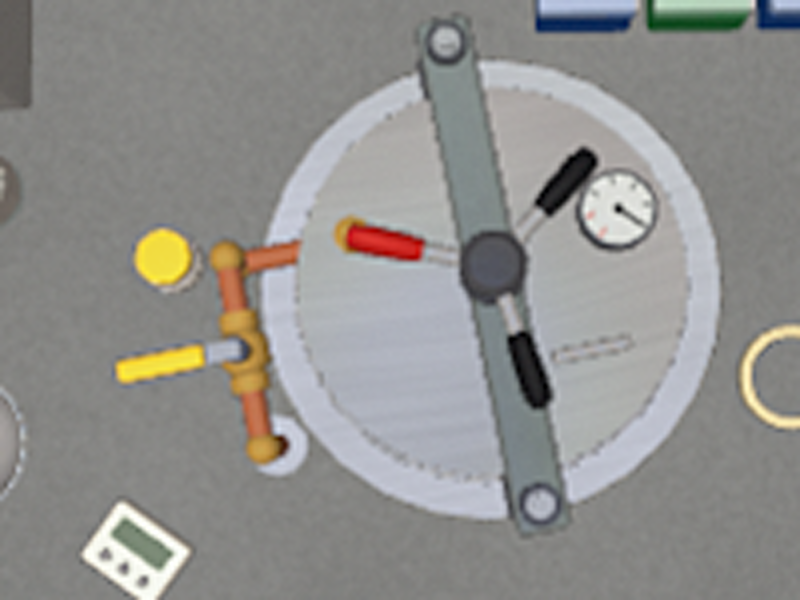

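```bash
python3 -m inch '[-4.6,-1.8,-0.2,0,-4.6,-1.8,-0.2,0,-4.6,-1.8,-0.2,0,-4.6,-1.8,-0.2,0,-4.6,-1.8,-0.2,0]' 0 10; python3 -m inch '[-4.6,-1.8,0,0,-4.6,-1.8,0,0,-4.6,-1.8,0,0,-4.6,-1.8,0,0,-4.6,-1.7,0,0]'
cat >> h.py <<'E'
def rel(*targets):
    "tool-frame cm steps from the measured pose through world targets"
    o=robot.get_obs();Rt=R.from_rotvec(o["orientation"]).as_matrix();p=o["eef_pos"];print("t",o["time_s"],"p",p.round(4),"f",o["ft_force"].round(1))
    for q in targets: print((Rt.T@(np.array(q)-p)*100).round(2),end=" ");p=np.array(q)
    print()
E
python3 -c "
from h import *
o=robot.get_obs();im=robot.get_image('wrist');cv2.imwrite('pics/w1.png',im[:,:,::-1])
for b in blobs(im,(21,130,120),(32,255,255),60): print(b[0],b[2],*[onz('wrist',q,.158,o)[:2] for q in (b[0],*b[1])])
rel((.54,.246,.215),(.54,.246,.145))"
```

```text
time_s: 0.78
eef_pos: [0.3383, 0.387, 0.2152]
orientation: [-0.394, -3.116, 0.0]
ft_force: [0.4, 0.6, -1.1]
opening: 0.0474
gripper_force: 0.0
time_s: 1.4
eef_pos: [0.5389, 0.2436, 0.2151]
orientation: [-0.395, -3.116, -0.0]
ft_force: [-0.0, 0.5, 0.7]
opening: 0.0009
gripper_force: 0.0
[340.23880005 238.62014771] 243.0 [0.56258048 0.2573332 ] [0.54733084 0.2524997 ] [0.57828472 0.2623107 ]
[283.84216309 188.07000732] 1763.5 [0.51072101 0.22436249] [0.50377293 0.25733488] [0.51786539 0.19024373]
t 1.45 p [0.5434 0.2392 0.214 ] f [ 2.7 -2.  -0.2]
[ 0.5   0.57 -0.11] [0.02 0.02 7.  ]
```

View pics/w1.png

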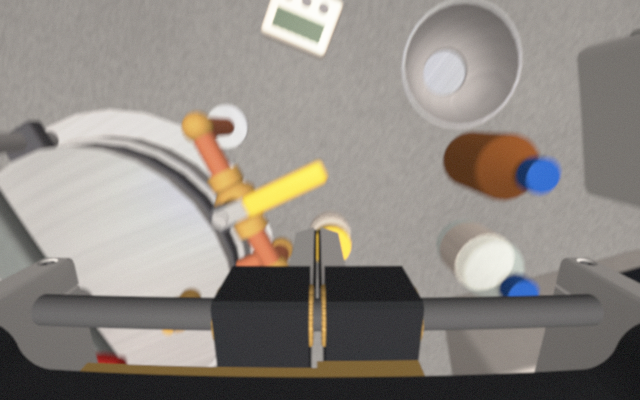

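The wrist view shows the lever from (225,215) to (325,170) and the shut fingertips at (317,250), on its far (+x) side. I can lower here.

```bash
python3 -m inch '[0.5,0.5,3.5,0,0,0,3.5,0,0,0,0,0]'; python3 -c "
from h import *
piv=np.array([.522,.171])
T=[]
for th,h in((103,10),(120,11),(137,13),(154,14),(168,14),(180,13.5),(188,13),(192,12.5)):
    a=np.radians(th);u=np.array([np.cos(a),np.sin(a)]);n=np.array([np.sin(a),-np.cos(a)])
    q=piv+.07*u+(.009+h/1000)*n;T.append((*q,.145))
print(np.round(T,3));rel(*T)"
```

```text
time_s: 1.82
eef_pos: [0.5319, 0.25, 0.1414]
orientation: [-0.394, -3.109, 0.006]
ft_force: [0.1, 0.8, 0.3]
opening: 0.0008
gripper_force: 0.0
[[0.525 0.243 0.145]
 [0.504 0.242 0.145]
 [0.486 0.235 0.145]
 [0.469 0.222 0.145]
 [0.458 0.208 0.145]
 [0.452 0.194 0.145]
 [0.45  0.183 0.145]
 [0.449 0.177 0.145]]
t 1.825 p [0.5319 0.25   0.1414] f [0.1 0.8 0.3]
[ 0.53 -0.81 -0.36] [ 1.93 -0.69  0.02] [ 1.62 -1.12  0.02] [ 1.3  -1.62  0.02] [ 0.69 -1.66  0.01] [ 0.25 -1.57  0.01] [-0.03 -1.07  0.  ] [-0.08 -0.55  0.  ]
```

```bash
python3 -m inch '[0.5,-0.8,-0.3,0,1.0,-0.35,0,0,1.0,-0.35,0,0,0.8,-0.55,0,0,0.8,-0.55,0,0]'; python3 -m inch '[0.65,-0.8,0,0,0.65,-0.8,0,0,0.7,-1.6,0,0,0.25,-0.8,0,0,0,-0.8,0,0]'; python3 -c "
from h import *
rel((.45,.183,.145),(.449,.177,.145))"
```

```text
time_s: 2.45
eef_pos: [0.4879, 0.236, 0.1495]
orientation: [0.394, 3.115, 0.002]
ft_force: [2.7, 0.3, 0.4]
opening: 0.0006
gripper_force: 1.3
time_s: 3.08
eef_pos: [0.4534, 0.1948, 0.1482]
orientation: [-0.394, -3.115, -0.001]
ft_force: [1.0, 3.6, 1.0]
opening: 0.0002
gripper_force: 1.6
t 3.075 p [0.4534 0.1948 0.1482] f [1.  3.6 1. ]
[ 0.03 -1.23  0.32] [-0.05 -0.61 -0.  ]
```

Contact is light, about 3 N. I'll continue in small steps up to the stop.

```bash
python3 -m inch '[0,-0.6,0.2,0,0,-0.4,0,0,0,-0.2,0,0]'; python3 -m inch '[0,-0.2,0,0,0,-0.1,0,0]';python3 -m inch '[0,-0.2,0,0,0,0,0,0]'; python3 -c "
from h import *
im=robot.get_image('top')
for b in blobs(im,(21,130,120),(32,255,255),40):
  e=[onz('top',q,.16)[:2] for q in b[1]]
  if .3<e[0][0]<.55 and .1<e[0][1]<.3: d=e[0]-e[1];print(b[2],e,np.degrees(np.arctan2(d[1],d[0])))"
```

```text
time_s: 3.45
eef_pos: [0.4515, 0.1831, 0.1464]
orientation: [-0.395, -3.117, 0.0]
ft_force: [0.4, 4.1, 1.4]
opening: 0.0005
gripper_force: 1.2
time_s: 3.7
eef_pos: [0.4506, 0.1803, 0.1462]
orientation: [-0.394, -3.116, 0.0]
ft_force: [1.2, 2.6, 0.7]
opening: 0.0005
gripper_force: 1.1
time_s: 3.95
eef_pos: [0.4503, 0.1792, 0.1463]
orientation: [0.394, 3.117, 0.003]
ft_force: [2.3, 5.6, -0.7]
opening: 0.0006
gripper_force: 2.1
```

```bash
for i in 1 ; do python3 -m inch '[0,-0.2,0,0,0,0,0,0]'; python3 -m inch '[0,-0.2,0,0,0,0,0,0]'; done; python3 -c "
from h import *
im=robot.get_image('wrist');o=robot.get_obs();cv2.imwrite('pics/w2.png',im[:,:,::-1])"
```

```text
time_s: 4.25
eef_pos: [0.4502, 0.179, 0.1464]
orientation: [0.392, 3.116, 0.009]
ft_force: [3.7, 9.4, -1.2]
opening: 0.0005
gripper_force: 3.9
time_s: 4.5
eef_pos: [0.4502, 0.1789, 0.1465]
orientation: [0.391, 3.115, 0.015]
ft_force: [4.5, 13.5, -2.9]
opening: 0.0008
gripper_force: 5.8
```

View pics/w2.png

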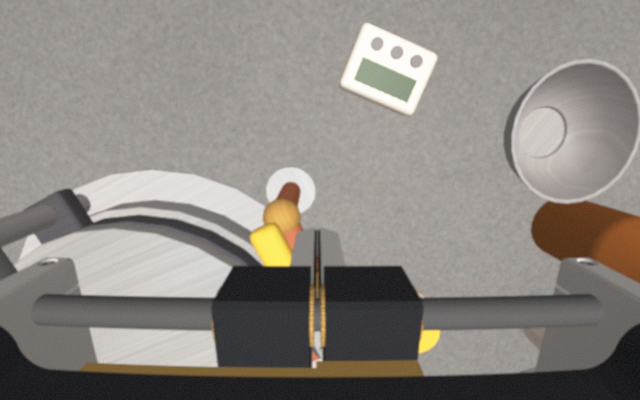

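The force climbs while the position holds, so the lever is on its stop. In the picture the yellow sleeve lies over the pipe, with the elbow at (283,215). Next I back off, rise and check.

```bash
python3 -m inch '[0,1.5,0,0,0,1.0,-1,0,0,0,-5,0,0,0,-5,0,0,0,0,0]';  python3 -c "
from h import *
o=robot.get_obs();im=robot.get_image('wrist')
for b in blobs(im,(21,130,120),(32,255,255),60):
  e=[onz('wrist',q,.16,o)[:2] for q in b[1]];d=e[0]-e[1];print('lever?',b[2],e,np.degrees(np.arctan2(d[1],d[0])))
rel((.641,.032,.26),(.641,.032,.187))"
```

```text
time_s: 5.18
eef_pos: [0.4574, 0.1992, 0.2624]
orientation: [0.394, 3.107, 0.005]
ft_force: [-0.7, -0.0, 0.3]
opening: 0.0005
gripper_force: 0.0
lever? 176.5 [array([0.53571593, 0.25296338]), array([0.5285479 , 0.22585493])] 75.18879223775114
lever? 1121.0 [array([0.42876466, 0.15197527]), array([0.49561161, 0.16453163])] -169.36166708639828
t 5.225 p [0.4563 0.1989 0.2593] f [-0.4  0.  -1. ]
[-22.04 -11.56   0.  ] [ 0.03 -0.01  7.3 ]
```

The lever lies at 190.6°, in line with the pipe. Now the wheel.

```bash
python3 -m inch '[-4.4,-2.3,0,0,-4.4,-2.3,0,0,-4.4,-2.3,0,0,-4.4,-2.3,0,0,-4.4,-2.3,0,0]'; python3 -m inch '[0,0,0,0,0,0,0,0]'; python3 -c "
from h import *
o=robot.get_obs()
im=robot.get_image('wrist')
cv2.imwrite('pics/w3.png',im[:,:,::-1])
for b in blobs(im,(0,170,70),(6,255,255),60): print(b[2],*[onz('wrist',q,.211,o)[:2] for q in (b[0],*b[1])])
rel((.641,.032,.26),(.641,.032,.187))"
```

```text
time_s: 5.85
eef_pos: [0.64, 0.0313, 0.2541]
orientation: [-0.395, -3.112, 0.001]
ft_force: [0.1, 0.9, 0.4]
opening: 0.0005
gripper_force: 0.0
time_s: 6.1
eef_pos: [0.639, 0.0328, 0.2547]
orientation: [-0.394, -3.113, 0.0]
ft_force: [-0.2, 0.1, 0.4]
opening: 0.0003
gripper_force: 0.0
1924.5 [0.59650313 0.04698931] [0.60302334 0.07524423] [0.58992709 0.01871924]
t 6.15 p [0.6389 0.0333 0.2556] f [-0.2  0.5  0.3]
[-0.24 -0.07 -0.44] [-0.02  0.    7.3 ]
```

View pics/w3.png

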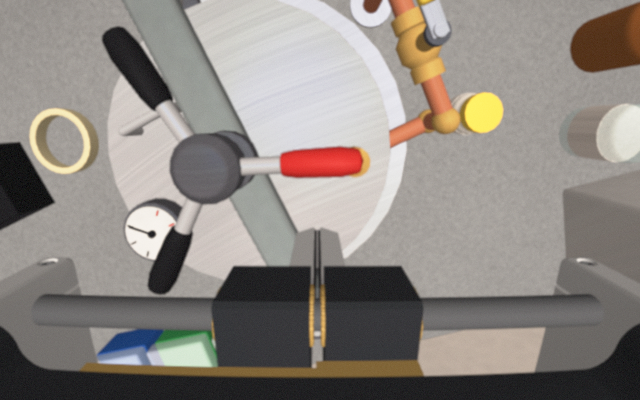

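The fingers are at (317,250), on the clockwise side of the red handle (280–365,162), with a free gap to the black spoke. I'll lower and plan the arc.

```bash
python3 -m inch '[-0.2,0,3.4,0,0,0,3.4,0,0,0,0,0]'
cat >> h.py <<'E'
def arc(f0,f1,step,z=.187,h=.012,r=.088,hub=(.5805,-.0351)):
    T=[]
    for f in np.arange(f0,f1+.01,step):
        a=np.radians(f);u=np.array([np.cos(a),np.sin(a)]);n=np.array([np.sin(a),-np.cos(a)])
        T.append((*(np.array(hub)+r*u+(.011+h)*n),z+.004*(f-78.5)/360))
    rel(*T)
E
python3 -c "
from h import *
arc(70.5,178.5,12)"
```

```text
time_s: 6.52
eef_pos: [0.6389, 0.0334, 0.1853]
orientation: [-0.391, -3.11, 0.001]
ft_force: [0.0, 0.3, -0.3]
opening: 0.0005
gripper_force: 0.0
t 6.525 p [0.6389 0.0334 0.1853] f [ 0.   0.3 -0.3]
[ 0.88  0.47 -0.16] [ 1.85  0.45 -0.  ] [ 1.9   0.06 -0.  ] [ 1.87 -0.34  0.  ] [ 1.76 -0.72 -0.  ] [ 1.57 -1.07 -0.  ] [ 1.32 -1.37 -0.  ] [ 1.   -1.62 -0.  ] [ 0.64 -1.79 -0.01] [ 0.26 -1.88 -0.01]
```

```bash
python3 -m inch '[0.9,0.45,-0.1,0,0.9,0.2,0,0,0.95,0.2,0,0,1.9,0.05,0,0,1.9,-0.35,0,0]'; python3 -m inch '[1.75,-0.7,0,0,1.55,-1.05,0,0,1.3,-1.35,0,0,1.0,-1.6,0,0,0.65,-1.8,0,0]'; python3 -c "
from h import *
arc(178.5,298.5,12)"
```

```text
time_s: 7.15
eef_pos: [0.5829, 0.0521, 0.1919]
orientation: [0.394, 3.105, -0.004]
ft_force: [8.7, -4.8, -0.0]
opening: 0.0004
gripper_force: 3.7
time_s: 7.78
eef_pos: [0.5056, 0.0079, 0.1921]
orientation: [0.39, 3.107, 0.007]
ft_force: [6.5, 4.6, -0.1]
opening: 0.0003
gripper_force: 3.1
t 7.775 p [0.5056 0.0079 0.1921] f [ 6.5  4.6 -0.1]
[ 0.78 -2.03  0.38] [-0.14 -1.9  -0.02] [-0.53 -1.83 -0.02] [-0.9  -1.68 -0.01] [-1.23 -1.45 -0.01] [-1.5  -1.17 -0.01] [-1.71 -0.83 -0.  ] [-1.85 -0.45  0.  ] [-1.9  -0.06  0.01] [-1.87  0.34  0.01] [-1.76  0.72  0.01]
```

```bash
python3 -m inch '[0.7,-1.8,0.2,0,-0.1,-1.9,0,0,-0.5,-1.85,0,0,-0.9,-1.7,0,0,-1.2,-1.45,0,0]'; python3 -c "
from h import *
arc(238.5,346.5,12)"
```

```text
time_s: 8.4
eef_pos: [0.5006, -0.08, 0.1887]
orientation: [0.391, 3.116, 0.01]
ft_force: [-0.2, 7.5, 1.1]
opening: 0.0007
gripper_force: 3.0
t 8.4 p [ 0.5006 -0.08    0.1887] f [-0.2  7.5  1.1]
[-1.84 -1.4  -0.02] [-1.71 -0.83 -0.02] [-1.85 -0.46 -0.02] [-1.9  -0.06 -0.01] [-1.87  0.33 -0.01] [-1.76  0.72 -0.01] [-1.57  1.07 -0.01] [-1.32  1.37 -0.  ] [-1.    1.62 -0.  ] [-0.65  1.79 -0.  ]
```

```bash
python3 -m inch '[-1.8,-1.3,0,0,-1.7,-0.85,0,0,-1.85,-0.45,0,0,-1.9,-0.05,0,0,-1.85,0.35,0,0]'; python3 -c "
from h import *
arc(298.5,418.5,12)"
```

```text
time_s: 9.02
eef_pos: [0.5801, -0.1256, 0.1875]
orientation: [-0.392, -3.109, -0.005]
ft_force: [-7.6, 4.1, 2.4]
opening: 0.0004
gripper_force: 3.5
t 9.025 p [ 0.5801 -0.1256  0.1875] f [-7.6  4.1  2.4]
[-2.09  0.76 -0.21] [-1.57  1.07 -0.02] [-1.32  1.37 -0.02] [-1.    1.62 -0.02] [-0.64  1.79 -0.01] [-0.26  1.88 -0.01] [ 0.14  1.9  -0.01] [ 0.53  1.83 -0.  ] [ 0.9   1.68 -0.  ] [ 1.23  1.45 -0.  ] [1.5  1.17 0.  ]
```

```bash
python3 -m inch '[-2.0,0.75,-0.2,0,-1.55,1.05,0,0,-1.3,1.35,0,0,-1.0,1.6,0,0,-0.65,1.8,0,0]'; python3 -c "
from h import *
arc(358.5,428.5,10)"
```

```text
time_s: 9.65
eef_pos: [0.6599, -0.0819, 0.1893]
orientation: [-0.397, -3.111, 0.006]
ft_force: [-5.3, -4.4, -0.0]
opening: 0.0005
gripper_force: 2.8
t 9.65 p [ 0.6599 -0.0819  0.1893] f [-5.3 -4.4 -0. ]
[-0.23  2.29 -0.09] [ 0.09  1.58 -0.02] [ 0.37  1.54 -0.02] [ 0.63  1.45 -0.01] [ 0.87  1.32 -0.01] [ 1.09  1.15 -0.01] [ 1.27  0.95 -0.01] [ 1.42  0.71 -0.01]
```

Stop at about 418° for a check.

```bash
python3 -m inch '[-0.2,2.2,0,0,0.1,1.6,0,0,0.4,1.55,0,0,0.6,1.45,0,0,0.9,1.3,0,0]'; python3 -m inch '[0.5,0.55,0,0,0,0,0,0]'; python3 -c "
from h import *
o=robot.get_obs();im=robot.get_image('wrist');cv2.imwrite('pics/w4.png',im[:,:,::-1])
for b in blobs(im,(0,170,70),(6,255,255),60):
  p=[onz('wrist',q,.215,o)[:2] for q in (b[0],*b[1])];d=p[0]-np.array((.5805,-.0351));e=p[1]-p[2];print(b[2],p,np.degrees(np.arctan2(d[1],d[0])),np.degrees(np.arctan2(e[1],e[0])))
arc(418.5,438.5,4)"
```

```text
time_s: 10.28
eef_pos: [0.6647, -0.0007, 0.1902]
orientation: [0.399, 3.115, -0.01]
ft_force: [-1.1, -6.7, -0.3]
opening: 0.0002
gripper_force: 2.9
time_s: 10.52
eef_pos: [0.6615, 0.008, 0.1905]
orientation: [0.395, 3.115, -0.003]
ft_force: [0.2, -3.5, 0.6]
opening: 0.0006
gripper_force: 1.3
3722.5 [array([0.63935136, 0.02299271]), array([0.61924039, 0.00290452]), array([0.6604667 , 0.04407758])] 44.628310079891136 -135.03701968180704
t 10.575 p [0.6616 0.0082 0.1904] f [-0.5 -2.7  1. ]
[ 1.99  1.52 -0.04] [ 0.55  0.31 -0.01] [ 0.57  0.28 -0.01] [ 0.59  0.23 -0.01] [ 0.6   0.19 -0.01] [ 0.62  0.15 -0.01]
```

View pics/w4.png

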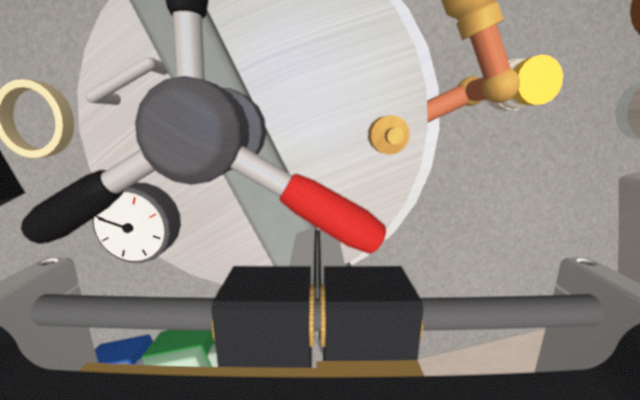

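The red handle (285–385, 175–250) now points to about 45°, with the fingers still behind it. 34° remain, so I'll go on to about 72° and measure.

```bash
cat > m.py <<'E'
from h import *
o=robot.get_obs();im=robot.get_image('wrist')
for b in blobs(im,(0,170,70),(6,255,255),60):
  p=[onz('wrist',q,.215,o)[:2] for q in (b[0],*b[1])];d=p[0]-np.array((.5805,-.0351));e=p[1]-p[2];print("RED",b[2],p[0],np.degrees(np.arctan2(d[1],d[0])),np.degrees(np.arctan2(e[1],e[0])))
E
python3 -c "
from h import *
arc(411.5,411.5,1,h=.0145);arc(411.5,432,6.8,h=.013)"
```

```text
t 10.575 p [0.6616 0.0082 0.1904] f [-0.5 -2.7  1. ]
[ 0.86  0.78 -0.03] 
t 10.575 p [0.6616 0.0082 0.1904] f [-0.5 -2.7  1. ]
[ 0.99  0.84 -0.03] [ 0.88  0.63 -0.01] [ 0.95  0.53 -0.01] [ 1.    0.41 -0.01]
```

```bash
python3 -m inch '[1.0,0.8,0,0,0.9,0.65,0,0,0.95,0.55,0,0,0.9,0.4,0,0,0,0,0,0]'; python3 m.py; python3 -c "
from h import *
arc(432.5,438.5,2,h=.011)"
```

```text
time_s: 11.2
eef_pos: [0.6317, 0.0418, 0.1904]
orientation: [0.394, 3.115, 0.001]
ft_force: [1.8, -1.7, 1.9]
opening: 0.0007
gripper_force: 0.9
RED 3782.5 [0.60861881 0.04328336] 70.26534231266953 -108.52324076124252
t 11.25 p [0.6317 0.0418 0.1903] f [ 1.9 -0.5  0.7]
[ 0.37 -0.06 -0.07] [ 0.3   0.09 -0.  ] [ 0.31  0.08 -0.  ] [ 0.31  0.07 -0.  ]
```

```bash
python3 -m inch '[0.4,0.1,0,0,0.4,0.1,0,0,0,0,0,0]'; python3 m.py;  python3 -c "
from h import *
rel((.6639,.0334,.19),(.6389,.0333,.2556))"
```

```text
time_s: 11.62
eef_pos: [0.6241, 0.0455, 0.19]
orientation: [0.394, 3.116, 0.0]
ft_force: [2.6, -3.0, 1.1]
opening: 0.0003
gripper_force: 1.8
RED 3800.5 [0.60174703 0.0455883 ] 75.2476250875685 75.56885519218558
t 11.675 p [0.6241 0.0456 0.1899] f [ 3.1 -2.7  1.8]
[-4.15 -0.19 -0.01] [ 2.41 -0.63 -6.56]
```

Back to the pose of picture w3, to compare like with like.

```bash
python3 -m inch '[-1.75,-0.8,0,0,0,0,-3.3,0,0,0,-3.2,0,0,0,0,0,0,0,0,0]'
cat > m2.py <<'E'
from h import *
o0=dict(eef_pos=np.array([.6389,.0333,.2556]),orientation=np.array([-.394,-3.113,0]))
o=robot.get_obs();im=robot.get_image('wrist');cv2.imwrite('pics/w5.png',im[:,:,::-1]);t=robot.get_image('top')
def ang(n,im,z,o,lo=(0,170,70)):
  for b in blobs(im,lo,(6,255,255),40):
    p=[onz(n,q,z,o)[:2] for q in (b[0],*b[1])]
    if not(.5<p[0][0]<.7 and -.1<p[0][1]<.1): continue
    d=p[0]-np.array((.5805,-.0351));e=p[1]-p[2];print(n,b[2],p[0].round(4),np.degrees([np.arctan2(d[1],d[0]),np.arctan2(e[1],e[0])%np.pi]).round(2))
print("ref");ang('wrist',cv2.imread('pics/w3.png')[:,:,::-1].copy(),.211,o0);ang('top',cv2.imread('pics/top0.png')[:,:,::-1].copy(),.211,None,(0,190,90))
print("now",o["eef_pos"]);ang('wrist',im,.215,o);ang('top',t,.215,None,(0,190,90))
E
python3 m2.py
```

```text
time_s: 12.3
eef_pos: [0.638, 0.034, 0.2524]
orientation: [-0.393, -3.113, -0.001]
ft_force: [-0.2, 0.3, -0.8]
opening: 0.0004
gripper_force: 0.0
ref
wrist 1924.5 [0.5966 0.0475] [79.   76.97]
top 81.5 [0.5972 0.0467] [78.45 78.19]
now [0.63795278 0.03400796 0.25235359]
wrist 2001.5 [0.6015 0.0458] [75.43 75.61]
top 82.0 [0.6024 0.0458] [74.84 71.04]
```

Both cameras say 3.6° remain. The last contact was with the TCP at (0.6241, 0.0456), so the new end point is about (0.6189, 0.0467).

```bash
python3 -m inch '[0,0,3.2,0,0,0,3.0,0,0,0,0,0]';  python3 -c "
from h import *
rel((.6260,.0454,.19),(.6189,.0467,.19))"
```

```text
time_s: 12.78
eef_pos: [0.6363, 0.0336, 0.1873]
orientation: [-0.393, -3.107, 0.001]
ft_force: [-0.1, 0.2, 0.4]
opening: 0.0007
gripper_force: 0.0
t 12.775 p [0.6363 0.0336 0.1873] f [-0.1  0.2  0.4]
[ 1.3   0.89 -0.26] [ 0.72 -0.05  0.01]
```

```bash
python3 -m inch '[1.2,0.9,-0.2,0,0.4,0,0,0,0.2,0,0,0,0,0,0,0]'; python3 -c "
from h import *
rel((.6189,.0467,.19))"; python3 m.py
```

```text
time_s: 13.28
eef_pos: [0.6246, 0.0467, 0.196]
orientation: [0.394, 3.113, 0.001]
ft_force: [0.9, 1.0, 1.4]
opening: 0.0003
gripper_force: 0.8
t 13.275 p [0.6246 0.0467 0.196 ] f [0.9 1.  1.4]
[ 0.55 -0.14  0.6 ] 
RED 3534.0 [0.60176141 0.04549387] 75.22153687337996 75.55928977246825
```

```bash
python3 -m inch '[0.2,-0.1,0.4,0,0.2,0,0,0,0.1,0,0,0,0,0,0,0]'; python3 m.py; python3 -m inch '[0.1,0,0,0,0,0,0,0]';python3 m.py
```

```text
time_s: 13.82
eef_pos: [0.6192, 0.0469, 0.1909]
orientation: [0.394, 3.115, 0.001]
ft_force: [4.7, 0.9, 3.8]
opening: 0.0007
gripper_force: 2.4
RED 3751.0 [0.59743349 0.04671463] 78.30638576282523 79.31010143834088
time_s: 14.12
eef_pos: [0.6183, 0.0472, 0.1909]
orientation: [0.394, 3.115, 0.001]
ft_force: [5.7, 1.0, 3.4]
opening: 0.0001
gripper_force: 2.5
RED 3755.0 [0.5963622  0.04684134] 79.04419529984513 79.5648114272063
```

```bash
python3 -m inch '[-2.3,-0.9,0,0,0,0,-3.3,0,0,0,-3.2,0,0,0,0,0,0,0,0,0]'; python3 m2.py; python3 -c "
from h import *
rel((.6389,.0333,.2556))"
```

```text
time_s: 14.8
eef_pos: [0.6365, 0.0328, 0.2532]
orientation: [-0.394, -3.112, 0.001]
ft_force: [0.2, -0.5, -0.4]
opening: 0.0005
gripper_force: 0.0
ref
wrist 1924.5 [0.5966 0.0475] [79.   76.97]
top 81.5 [0.5972 0.0467] [78.45 78.19]
now [0.63650138 0.03278044 0.25315691]
wrist 2019.0 [0.5961 0.0471] [79.24 77.44]
top 83.5 [0.5974 0.048 ] [78.48 80.04]
t 14.9 p [0.6365 0.0327 0.2527] f [-0.7 -0.4 -0.1]
[-0.22  0.12 -0.3 ]
```

View pics/w5.png

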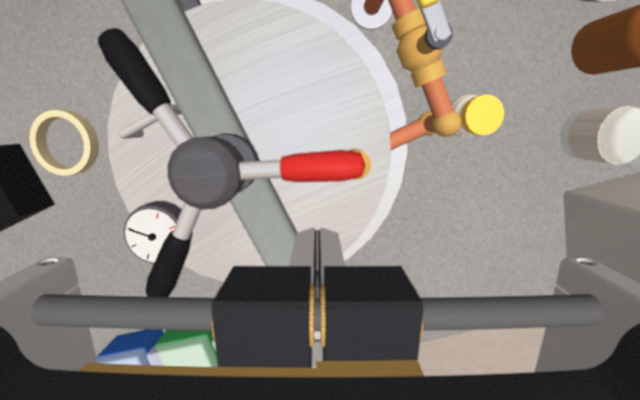

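The picture matches the first view (red handle at 280–365,165), and both cameras agree within 0.3°. I'll rise clear and hand in.

```bash
python3 -m inch '[0,0,-4,0,0,0,-4,0,0,0,-4,0,0,0,0,0,0,0,0,0]'; python3 -c "
from h import *
rel();robot.sign_off()"
```

```text
time_s: 15.52
eef_pos: [0.6375, 0.0327, 0.373]
orientation: [-0.394, -3.113, 0.0]
ft_force: [-0.6, -0.6, -0.4]
opening: 0.0007
gripper_force: 0.0
t 15.525 p [0.6375 0.0327 0.373 ] f [-0.6 -0.6 -0.4]

the job is handed in; nothing more can be done
```

The exhaust lever was pushed open to its stop, then the wheel was turned one full turn anticlockwise, with the red handle back to within about 0.3° of its start by camera; the arm finished clear above the wheel and the job was handed in at 15.5 s.

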